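# Clear the grease tin and flip the rivet box open

### The job

First, with the side of the fingers, push the grease tin that stands close behind the hinged rivet box along the bench until it is clear past either end of the box, keeping it standing on the bench and not lifting it. Then, with the tin out of the way, put a fingertip under the tab on the front edge of the lid and flip the lid up and over its balance point until it leans back fully open by itself, and take the hand away. Leave the other things on the bench where they are.

Things in the scene. Friction and masses are not known exactly. Their poses are not given: they have to be found in the camera images.
- box: Rivet box of bare aluminium, fixed to the bench, open-topped under its lid. Outside 90 mm (x) by 150 mm (y) by 60 mm high, walls 4 mm. Origin: centre of its underside, on the bench. Its x axis points from the front (the tab side, towards the robot) to the hinge side, y along the hinge, z up. It stands turned up to 16 degrees either way.
- lid (a joint): The lid's hinge in rad: 0 closed, grows as the lid opens up and back; 1.57 is upright (the balance point), 2.3 is fully open, where a stop holds it. Below the balance point gravity shuts it, beyond it gravity holds it open. No spring, little friction. The tin as placed at the start would stop the lid before 1.95.
- lid_hinge (a point): Point on the hinge axis, mid width, 47 mm behind the box's centre (box x) and 62 mm above the bench. The axis is parallel to the box's y. The lid is an aluminium plate 4 mm thick (2 mm either side of the plane through this axis), 150 mm wide, about 0.18 kg, covering the box from the hinge to 96 mm in front of it. Its axes turn with the lid.
- lid_tab (a point): Middle of the tab's front edge, at mid thickness, 122 mm from the hinge axis (box x = -75 mm, 62 mm above the bench when closed). The tab is 60 mm wide and 26 mm deep, 4 mm thick, and juts 30 mm past the box's front wall; below it is free space down to the bench. A fingertip reaches under it with the tool tilted 25 to 45 degrees from straight down, pointing ahead and down.
- tin: Grease tin, plain steel, upright cylinder 60 mm in diameter and 105 mm high, about 0.35 kg, loose; it stands behind the hinge side of the box with 7 to 12 mm between it and the hinge line, within 50 mm of mid width. Origin: centre of its underside, z up its axis.
- bushing: Bystander: brass pivot bushing, a ring 32 mm in diameter and 28 mm high, standing beside the box's +y end. Origin: centre of its underside.
- jar: Bystander: glass jar 48 mm in diameter and 60 mm high beside the box's -y end. Origin: centre of its underside.
- file: Bystander: half-round file with a wooden handle, 270 mm long along its x, up to 24 mm high, lying near the robot on its left. Origin: on its underside, 135 mm from the handle's end.
- scraper: Bystander: yellow plastic ice scraper, 142 mm long along its x, blade 100 mm wide, 14 mm high, lying to the left of the box. Origin: on its underside, 65 mm from the handle's end.
- tailbar: Bystander: flat aluminium tail bar 20 by 200 by 6 mm, long along its y, lying beyond the box. Origin: centre of its underside.
- driver: Bystander: screwdriver lying near the robot on its right. Origin: on its underside near mid length.
Mind the look-alikes: they are no part of the job. Several things look just like the tin: the one meant starts farthest to the robot's left.

How it is judged:
By the outcome, as a careful person would: the job done as asked, in the order asked, and still so for the second after the job is handed in, with the robot touching nothing.
It also fails if it takes over 54 s, if anything falls off the work surface, if the arm or the gripper's body presses on something with over 40 N, if the wrist force passes 120 N, or if a joint passes its speed limit or range.

### The arm

A 6-joint arm with a two-finger parallel gripper is mounted at the origin on the work surface. World frame = base frame: x ahead of the robot, y to its left, z up, the work surface at z = 0. Lengths are in m, angles in degrees, forces in N, time in s.
With the tool pointing down it reaches from about 0.25 to 0.725 m from the base axis. Payload 4 kg.
Tool frame: the origin (TCP) lies at the very end of the fingers, on their centre line; the grasp point (between the pads) lies 19 mm behind it; z points along the fingers, y is the line along which they close (so a half turn about z gives the same grasp; the last joint's range is limited). The gripper opens to 85 mm and grips with 20 to 120 N. Pads are 22 mm wide; open, the fingers measure 114 mm over their backs; the gripper's body (76 mm by 85 mm) begins 54 mm behind the grasp point. The pads swing forward as they close: fully open they stand 13 mm farther back than shut.
Start: joints at [70.015, 13.785, 0.286, 76.501, 0, 90], TCP at [0.171, 0.47, 0.231] pointing down, gripper open.
Joint ranges: [-155.79, 155.79], [-60.16, 107.12], [-62.33, 73.08], [-114, 123.19], [-81.49, 82.49], [-180, 180]. Speed limits (degrees/s): [159.86, 159.86, 180, 180, 180, 180].

### API

Orientations are given as [roll, pitch, yaw] about the fixed x, y, z axes, in that order (R = Rz(yaw) Ry(pitch) Rx(roll)).
In Python, from cell import r gives the robot as it stands.
- The arm moves only by the shell command python3 -m inch 'ROWS' [OPENING] [FORCE]. ROWS is a JSON object whose one key "commands" holds a list of rows, each a list of 4 numbers: the shift along the tool's x, y, z in mm, then the turn about the tool's z in rad. A call has 1 to 20 rows; each row is the pose to reach, as a shift and turn from the pose commanded when the call began, along the tool's axes at that moment; what a row does not reach only later rows make up. A row lasts 1/12 s, in which the tool goes at most 41.7 mm and 7.16 degrees, less where a joint would pass 70% of its speed; a pose out of reach is approached as far as the arm can. A call with a gripper value outside its range is refused whole. OPENING is the finger opening in mm, from 0 to 85.4, set as the call begins (- or left out, the last holds). The fingers move at their own pace and stop on an object; FORCE is the grip in N (left out, the last holds). Time passes only in rows, so rows that repeat a pose let the fingers close. It gives the time, the measured TCP pose, the force, the opening and the grip force at its end, in the units of the state.
- r.state(): the state, without advancing time (a new reading comes with each control period).
- r.capture(name): name is "scene" or "top" or "wrist"; returns (picture, depth): 384x512x3 uint8, blue, green, red; 384x512 float32, m along the optical axis (not along the pixel's ray), 0 where there is no reading.
- r.get_calibration(name): a dict with "fx", "fy", "cx", "cy" (pixels), "xyz" and "attitude" of the camera in the world. Camera axes: x right, y down, z forward; pixel columns grow to the right and rows downward; lengths in m; the calibration is good to about 2 mm. The wrist camera is an equidistant fisheye: a pixel r from the principal point sees the ray r / f radians off the axis. A picture is of the moment at which its call begins: read the wrist's pose just before it. get_calibration takes no time and is no camera call; for the wrist camera it gives the pose at the moment of the call.
- r.finish_job(): hands the job in; it is judged then, once.
The state is a dict: "time_s": time; "qpos": joint angles; "joint_velocities": joint speeds; "tau": joint torques, N m; "eef_pos": TCP position; "tool_rot": TCP orientation; "ft_force": force on the tool from outside, world axes, zero at the start; "torque": the same for the moment, N m; "grip_width": finger opening in m; "grip_force": force on a finger pad.
Only numpy, scipy, OpenCV 4.12 (cv2) and the standard library are available. Lean on these libraries where they do the work, as an engineer would, in place of code of your own. Each camera call takes 0.05 s, during which the arm holds its last target. There are 200 camera calls.

## Working session

There is one attempt and no reset: what is moved stays moved. The work goes in short steps, Python scripts to look and compute and a shell command to move; the robot and the scene stay as the last step left them, time stands still between calls to the robot, and variables do not carry over. Pictures are saved under pics/ and viewed, at most 10 in all, crops included, and the job is handed in when it is done.

```bash
mkdir -p pics; ls; python3 - <<'E'
from cell import r
import cv2,numpy as np
for n in ["scene","top"]:
    im,d=r.capture(n); cv2.imwrite(f"pics/{n}0.png",im); np.save(f"pics/{n}0.npy",d)
    print(n,r.get_calibration(n))
s=r.state(); print(s)
E
```

```text
pics
scene {'fx': 386.0184900549814, 'fy': 386.0184900549814, 'cx': 256.3250050284916, 'cy': 193.53310975770572, 'xyz': array([ 1.07420601, -0.01736441,  0.84433094]), 'attitude': array([-143.79963254,   -0.29134758,   82.23743442])}
top {'fx': 433.9012643356923, 'fy': 433.9012643356923, 'cx': 244.03218888129734, 'cy': 193.8254819973175, 'xyz': array([0.37846897, 0.0383131 , 1.17573481]), 'attitude': array([-173.35373846,    1.85571085,  -89.84454669])}
{'time_s': 0.1, 'qpos': array([ 7.00142067e+01,  1.38282227e+01,  2.20475342e-01,  7.65027796e+01,
       -1.21249142e-04,  9.00001856e+01]), 'joint_velocities': array([-0.05575687, -0.155396  ,  0.27411098,  0.05166869, -0.01548251,
       -0.03506368]), 'tau': array([ 2.80808599e-04, -3.73138833e+01,  2.53009593e+01,  1.07945327e-02,
        1.38786909e-04, -6.50740006e-06]), 'eef_pos': array([0.17069543, 0.46934202, 0.23049265]), 'tool_rot': array([-1.79889473e+02,  1.21606961e-04,  1.60014021e+02]), 'ft_force': array([-0.52047949,  0.41973354, -0.1014861 ]), 'torque': array([ 0.00997164,  0.01581159, -0.04939603]), 'grip_force': 0.0, 'grip_width': 0.08565264613735658}
```

View pics/top0.png

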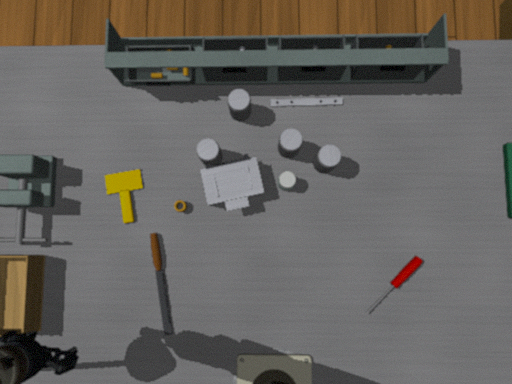

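View pics/scene0.png

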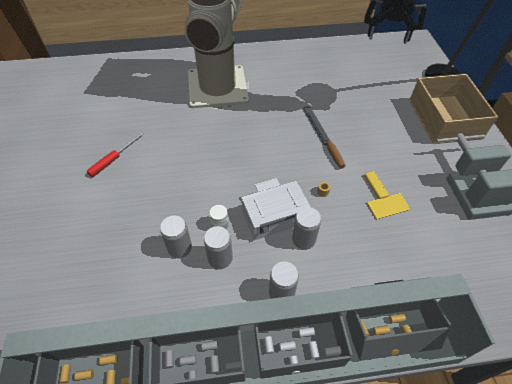

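Top view (up = +x, left = +y): four tins, with tops at (208,150), (239,100), (290,140) and (328,156). The one at (208,150) is farthest left and sits close behind the box (232,182), so it fits the description. The jar is at (288,180), the bushing at (180,206). I'll confirm in a crop and measure.

```bash
cat > h.py <<'E'
import numpy as np,cv2
from scipy.spatial.transform import Rotation as R
from cell import r
def cloud(n,d):
    c=r.get_calibration(n); v,u=np.mgrid[:384,:512]
    p=np.stack([(u-c['cx'])/c['fx']*d,(v-c['cy'])/c['fy']*d,d],-1)
    return p@R.from_euler('xyz',c['attitude'],degrees=True).as_matrix().T+c['xyz']
E
python3 - <<'E'
from h import *
im=cv2.imread('pics/top0.png'); d=np.load('pics/top0.npy'); P=cloud('top',d)
cv2.imwrite('pics/crop.png',cv2.resize(im[80:230,130:350],None,fx=3.6,fy=3.6,interpolation=cv2.INTER_CUBIC))
print('bench z',np.median(P[230:300,200:300,2]))
X=P[...,0];Y=P[...,1];Z=P[...,2]
reg=(X>0.3)&(X<0.63)
for lo,hi in [(.095,.115),(.05,.075),(.018,.04),(.003,.03)]:
    m=((Z>lo)&(Z<hi)&reg).astype(np.uint8)
    n,l,st,c=cv2.connectedComponentsWithStats(m)
    print(lo)
    for i in range(1,n):
        if st[i,4]>25:
            q=P[l==i]; (cc,w,a)=cv2.minAreaRect((q[:,:2]*1000).astype(np.float32)); (e,rad)=cv2.minEnclosingCircle((q[:,:2]*1000).astype(np.float32))
            print(c[i].round(),st[i,4],'z',np.median(q[:,2]).round(4),'mean',q.mean(0).round(4),'rect',np.round(cc),np.round(w),round(a,1),'circ',np.round(e),round(rad))
E
```

```text
bench z 0.0009698677743100736
0.095
[208. 151.] 312 z 0.1053 mean [0.6116 0.1646 0.1048] rect [610. 165.] [40. 56.] 0.1 circ [618. 165.] 29
[291. 146.] 98 z 0.1052 mean [ 0.6231 -0.0441  0.1041] rect [622. -44.] [45. 14.] 89.5 circ [629. -44.] 22
[329. 155.] 413 z 0.1056 mean [ 0.5999 -0.1395  0.1051] rect [ 601. -139.] [55. 54.] 2.5 circ [ 601. -141.] 29
[ 36. 165.] 86 z 0.1058 mean [0.5776 0.6039 0.1057] rect [578. 604.] [13. 49.] 80.2 circ [579. 609.] 25
[ 15. 174.] 43 z 0.1006 mean [0.5555 0.6562 0.1035] rect [555. 659.] [ 2. 80.] 0.0 circ [555. 659.] 40
[ 27. 200.] 103 z 0.1055 mean [0.4879 0.6202 0.1057] rect [480. 641.] [37. 96.] 25.4 circ [492. 647.] 48
0.05
[288. 152.] 38 z 0.0638 mean [ 0.6182 -0.0396  0.0627] rect [620. -42.] [49. 14.] 84.0 circ [627. -43.] 25
[232. 181.] 2479 z 0.065 mean [0.5405 0.1057 0.065 ] rect [548. 107.] [157. 150.] 12.3 circ [546. 107.] 89
[322. 166.] 50 z 0.0629 mean [ 0.5819 -0.1258  0.0618] rect [ 586. -129.] [56. 21.] 53.1 circ [ 594. -135.] 28
[ 30. 176.] 238 z 0.0663 mean [0.5553 0.638  0.0651] rect [555. 644.] [ 54. 114.] 25.4 circ [576. 65
[... 2207 characters left out ...]
 0.016 ] rect [527. -31.] [46. 13.] 60.3 circ [532. -34.] 23
[181. 206.] 98 z 0.0249 mean [0.481  0.2455 0.0202] rect [479. 247.] [33. 35.] 51.3 circ [481. 248.] 20
[348. 229.] 37 z 0.0038 mean [ 0.4211 -0.2011  0.0043] rect [ 417. -203.] [30. 27.] 20.5 circ [ 420. -204.] 17
[157. 254.] 393 z 0.0205 mean [0.3536 0.3071 0.0179] rect [356. 302.] [111.  53.] 5.3 circ [355. 306.] 56
[ 43. 264.] 106 z 0.0131 mean [0.3247 0.6167 0.0146] rect [328. 612.] [53. 22.] 9.2 circ [327. 617.] 27
[411. 266.] 273 z 0.024 mean [ 0.323  -0.3572  0.0224] rect [ 318. -361.] [37. 85.] 39.1 circ [ 320. -359.] 44
[ 13. 265.] 375 z 0.0061 mean [0.3222 0.7038 0.0063] rect [321. 703.] [43. 73.] 0.1 circ [323. 703.] 41
```

View pics/crop.png

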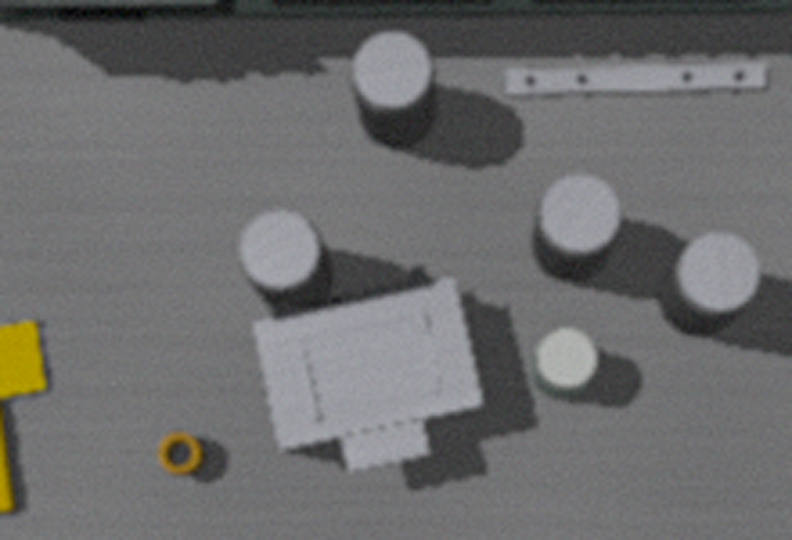

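The crop confirms it: the tin at crop (280,250) is the leftmost of the four and stands right behind the box's hinge edge. Lid corners in the crop are (256,322), (455,281), (482,404) and (280,448), and the tab front runs (349,470)–(430,455). Next I work out the geometry in box axes.

```bash
python3 - <<'E'
from h import *
c=r.get_calibration('top'); Rm=R.from_euler('xyz',c['attitude'],degrees=True).as_matrix()
def px(u,v,z):
    d=Rm@np.array([(u-c['cx'])/c['fx'],(v-c['cy'])/c['fy'],1]); return c['xyz']+d*(z-c['xyz'][2])/d[2]
K=lambda a,b,z:px(130+(a+.5)/3.6-.5,80+(b+.5)/3.6-.5,z)[:2]
bl,br,fr,fl=[K(*p,.064) for p in [(256,322),(455,281),(482,404),(280,448)]]
t1,t2=K(349,470,.064),K(430,455,.064)
print('sizes',*[np.linalg.norm(a-b).round(4) for a,b in [(bl,br),(fl,fr),(bl,fl),(br,fr),(t1,t2)]])
yv=(bl-br)+(fl-fr);xv=(bl-fl)+(br-fr)
print('yaw',np.degrees(np.arctan2(-yv[0],yv[1])),np.degrees(np.arctan2(xv[1],xv[0])))
th=np.arctan2(-yv[0],yv[1]); ex=np.array([np.cos(th),np.sin(th)]);ey=np.array([-np.sin(th),np.cos(th)])
ctr=(bl+br+fl+fr)/4; print('lidctr',ctr,'tabfront',(t1+t2)/2, 'tab in lid frame',((t1+t2)/2-ctr)@ex,((t1+t2)/2-ctr)@ey)
tabm=(t1+t2)/2
d=np.load('pics/top0.npy');P=cloud('top',d)
for nm,(u,v) in dict(tin=(280,249),t2=(393,69),t3=(580,213),t4=(717,271)).items():
    q=K(u,v,.105); print(nm,q.round(4),'rel lidctr in box axes',((q-ctr)@ex).round(4),((q-ctr)@ey).round(4))
for nm,u,v,z in [('bush',180,453,.028),('jar',566,358,.06)]:
    q=K(u,v,z); print(nm,q.round(4),((q-ctr)@ex).round(4),((q-ctr)@ey).round(4))
m=(P[...,0]>.6)&(abs(P[...,1])<.4); print('rack', P[m][P[m][:,2]>.12].min(0),P[m][:,2].max())
E
```

```text
sizes 0.1471 0.1482 0.0935 0.0917 0.0589
yaw 11.969683498023748 11.801850955565564
lidctr [0.54253663 0.10624973] tabfront [0.47100194 0.09054545] tab in lid frame -0.0732363143583235 -0.0005269557658809272
tin [0.6177 0.1661] rel lidctr in box axes 0.0859 0.043
t2 [0.7473 0.0873] rel lidctr in box axes 0.1964 -0.061
t3 [ 0.6423 -0.0438] rel lidctr in box axes 0.0665 -0.1675
t4 [ 0.6007 -0.1381] rel lidctr in box axes 0.0063 -0.2511
bush [0.4811 0.2477] -0.0308 0.1512
jar [ 0.5468 -0.0362] -0.0254 -0.1402
rack [ 0.81346282 -0.39998557  0.12000477] 0.16128038458137373
```

Box yaw is about 11.9°. In box axes the tin is at (85, 43) mm, and its target is y ≥ 128 (+y end). First I move above the free spot behind the box, with tool x along box +y and the fingers part-open as a cradle.

```bash
python3 -m inch '{"commands":[[-20,-7,0,0.04],[-50,-18,0,0.1],[-85,-31,0,0.17],[-120,-44,0,0.23],[-155,-56,0,0.29],[-190,-69,0,0.35],[-225,-82,0,0.41],[-260,-95,0,0.48],[-295,-107,0,0.54],[-330,-120,0,0.6],[-365,-133,0,0.66],[-400,-146,0,0.72],[-435,-158,0,0.79],[-470,-171,0,0.85],[-505,-184,0,0.91],[-535,-195,0,0.97],[-557,-203,0,1.0],[-569,-207,0,1.014],[-569,-207,0,1.014],[-569,-207,0,1.014]]}' 20; python3 -c "
from cell import r
s=r.state();print(s['qpos'],s['time_s'],s['eef_pos'],s['tool_rot'])"
```

```text
time_s: 1.77
eef_pos: [0.6347, 0.0804, 0.2301]
tool_rot: [-179.9, -0.0, 101.9]
ft_force: [-1.1, -0.4, -0.4]
grip_width: 0.0203
grip_force: 0.0
[7.20920206e+00 3.04963215e+01 2.48187943e+01 8.44477083e+01
 2.17587626e-02 8.53427609e+01] 1.7667 [0.63465576 0.0803954  0.23009849] [-1.79876945e+02 -3.18553200e-02  1.01866383e+02]
```

```bash
python3 -m inch '{"commands":[[0,0,20,0],[0,0,50,0],[0,0,85,0],[0,0,120,0],[0,0,150,0],[0,0,175,0],[0,0,187,0],[0,0,192,0],[0,0,192,0],[8,0,192,0],[18,0,192,0],[28,0,192,0],[34,0,192,0],[40,0,192,0],[45,0,192,0],[50,0,192,0],[55,0,192,0],[60,0,192,0],[65,0,192,0],[65,0,192,0]]}'
```

```text
time_s: 3.43
eef_pos: [0.6217, 0.145, 0.0397]
tool_rot: [180.0, 0.0, 101.9]
ft_force: [0.8, -2.3, 1.4]
grip_width: 0.0199
grip_force: 1.0
```

```bash
python3 -m inch '{"commands":[[3,0,0,0],[7,0,0,0],[11,0,0,0],[15,0,0,0],[19,0,0,0],[23,0,0,0],[27,0,0,0],[31,0,0,0],[33,0,0,0],[33,0,0,0]]}'
python3 - <<'E'
from h import *
im,d=r.capture('scene'); cv2.imwrite('pics/s1.png',cv2.resize(im[150:310,180:400],None,fx=3.5,fy=3.5))
E
```

```text
time_s: 4.27
eef_pos: [0.6145, 0.1774, 0.0394]
tool_rot: [180.0, -0.0, 102.0]
ft_force: [1.0, -3.5, 4.3]
grip_width: 0.0198
grip_force: 1.4
```

View pics/s1.png

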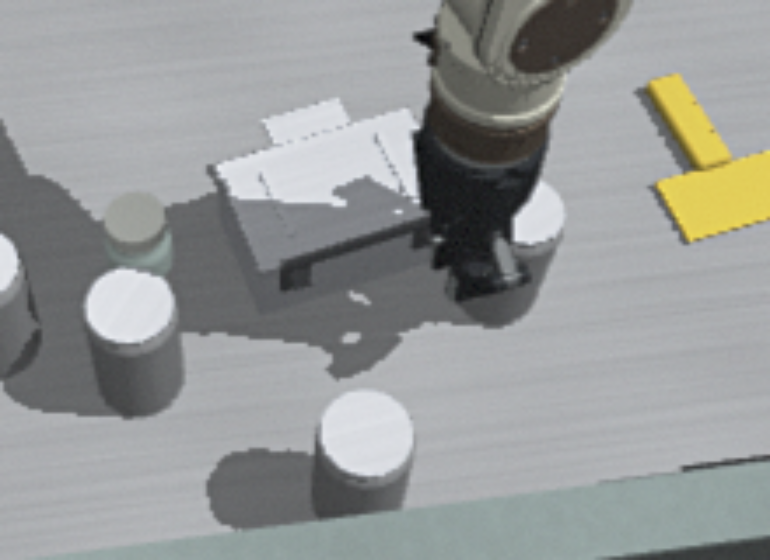

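```bash
python3 - <<'E'
from h import *
for n in ['scene','top']:
    im,d=r.capture(n); P=cloud(n,d); cv2.imwrite(f'pics/{n}1.png',im); np.save(f'pics/{n}1.npy',d)
    if n=='scene':
        for (u0,v0,u1,v1) in [(327,200,342,220)]:
            Q=P[v0:v1,u0:u1].reshape(-1,3); Q=Q[(Q[:,2]>.08)&(Q[:,2]<.13)]; print(len(Q)); 
            A=np.c_[Q[:,:2]-Q[:,:2].mean(0),np.ones(len(Q))]; print(np.linalg.lstsq(A,Q[:,2],rcond=None)[0],Q.min(0),Q.max(0))
        for u,v in [(322,238),(330,222),(318,240),(325,230),(328,225),(334,215),(334,205),(330,205),(338,210)]: print(u,v,P[v,u].round(4))
im=cv2.imread('pics/top1.png'); cv2.imwrite('pics/t1.png',cv2.resize(im[90:230,130:290],None,fx=4,fy=4))
E
```

```text
193
[-0.06340276 -0.16928622  0.10585545] [0.58732503 0.20803871 0.09280664] [0.63439827 0.24583494 0.10953803]
322 238 [0.6347 0.2075 0.026 ]
330 222 [0.6347 0.2158 0.0973]
318 240 [0.632  0.2    0.0132]
325 230 [0.6767 0.1876 0.1381]
328 225 [0.6347 0.2131 0.085 ]
334 215 [0.6229 0.2266 0.1065]
334 205 [0.5952 0.234  0.1052]
330 205 [0.6453 0.1989 0.1842]
338 210 [0.6096 0.2398 0.1046]
```

View pics/t1.png

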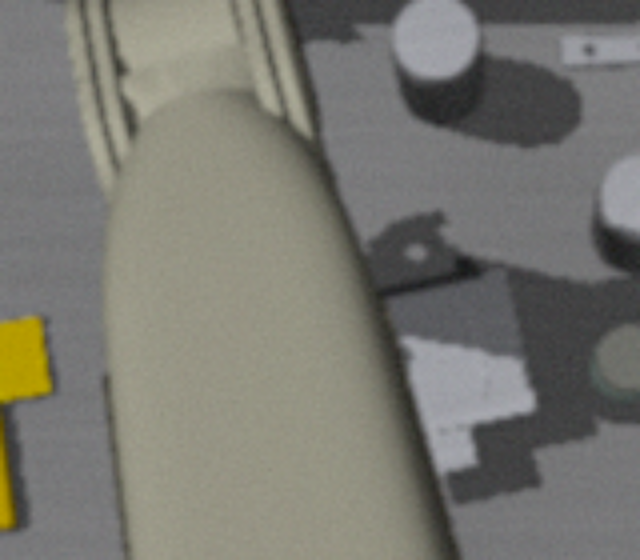

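```bash
python3 - <<'E'
from h import *
from scipy.optimize import least_squares
P=cloud('scene',np.load('pics/scene1.npy'))
Q=P[195:245,310:350].reshape(-1,3)
def plane(Q,lo):
    T=Q[(Q[:,2]>lo)&(Q[:,2]<.115)&(Q[:,0]<.65)&(Q[:,1]>.19)]; m=T[:,:2].mean(0)
    s=least_squares(lambda p:p[0]*(T[:,0]-m[0])+p[1]*(T[:,1]-m[1])+p[2]-T[:,2],[0,0,.105],loss='soft_l1',f_scale=.0005).x
    return s.round(4),m,len(T)
print(plane(Q,.098),plane(Q,.101))
# slices along height: silhouette of right side
for z in np.arange(.01,.1,.015):
    S=Q[abs(Q[:,2]-z)<.006]; S=S[(S[:,1]>.17)&(S[:,0]<.66)]
    if len(S)>5:
        f=least_squares(lambda c:np.hypot(S[:,0]-c[0],S[:,1]-c[1])-.03,[.6,.22],loss='soft_l1',f_scale=.001); print(z.round(3),len(S),f.x.round(4))
P0=cloud('scene',np.load('pics/scene0.npy')); print('before')
Q0=P0[200:250,285:330].reshape(-1,3); T=Q0[(Q0[:,2]>.1)&(Q0[:,2]<.112)]; 
print(np.linalg.lstsq(np.c_[T[:,:2]-T[:,:2].mean(0),np.ones(len(T))],T[:,2],rcond=None)[0],T.mean(0))
E
```

```text
(array([ 0.0008, -0.0652,  0.1063]), array([0.61553142, 0.22718539]), 200) (array([ 0.0181, -0.0666,  0.1065]), array([0.61427718, 0.22769445]), 185)
0.01 52 [0.6064 0.2155]
0.025 49 [0.606  0.2146]
0.04 36 [0.606  0.2153]
0.055 32 [0.6566 0.1996]
0.07 18 [0.6451 0.2036]
0.085 46 [0.6554 0.201 ]
0.1 146 [0.6073 0.2076]
before
[-0.01185749  0.00177512  0.10552017] [0.6200704  0.16727008 0.10552017]
```

The tin leans about 4° away from the fingers: it is tipping slightly, and the gripper body is limiting it. I'll back off so it settles, lower the fingers a little, and push more slowly.

```bash
python3 -m inch '{"commands":[[-3,0,0,0],[-6,0,0,0],[-9,0,0,0],[-9,0,0,0],[-9,0,2,0],[-9,0,4,0],[-9,0,4,0],[-9,0,4,0]]}'
cat > tilt.py <<'E'
from h import *
from scipy.optimize import least_squares
d=r.capture('scene')[1]; P=cloud('scene',d); Q=P[180:250,300:380].reshape(-1,3)
T=Q[(Q[:,2]>.099)&(Q[:,2]<.113)&(Q[:,0]<.65)&(Q[:,1]>.19)]; m=T[:,:2].mean(0)
s=least_squares(lambda p:p[0]*(T[:,0]-m[0])+p[1]*(T[:,1]-m[1])+p[2]-T[:,2],[0,0,.105],loss='soft_l1',f_scale=.0005).x
S=Q[(Q[:,2]>.006)&(Q[:,2]<.034)&(Q[:,1]>.17)&(Q[:,0]<.66)&(Q[:,0]>.56)]
f=least_squares(lambda c:np.hypot(S[:,0]-c[0],S[:,1]-c[1])-.03,[.6,.22],loss='soft_l1',f_scale=.001).x
th=np.radians(11.9);q=f-[.5425,.1062]
print('top slope',s.round(3),len(T),'base',f.round(4),'box xy',(q@[np.cos(th),np.sin(th)]).round(4),(q@[-np.sin(th),np.cos(th)]).round(4))
E
python3 tilt.py; python3 -m inch '{"commands":[[-6,0,0,0],[-3,0,0,0],[0,0,0,0],[2,0,0,0],[4,0,0,0],[6,0,0,0],[8,0,0,0],[10,0,0,0],[12,0,0,0],[14,0,0,0]]}'; python3 tilt.py
```

```text
time_s: 5.08
eef_pos: [0.6162, 0.1681, 0.0349]
tool_rot: [-180.0, -0.0, 101.9]
ft_force: [0.5, -0.5, 0.4]
grip_width: 0.02
grip_force: 0.0
top slope [-0.011  0.009  0.106] 219 base [0.6066 0.2155] box xy 0.0853 0.0937
time_s: 5.97
eef_pos: [0.614, 0.1812, 0.0356]
tool_rot: [180.0, 0.1, 101.9]
ft_force: [0.8, -2.9, 2.1]
grip_width: 0.0202
grip_force: 1.6
top slope [-0.001 -0.044  0.106] 196 base [0.6055 0.2201] box xy 0.0851 0.0984
```

It settled upright, and the tilt is now only about 2.5°. I'll keep pushing slowly.

```bash
python3 -m inch '{"commands":[[2,0,0,0],[4,0,0,0],[6,0,0,0],[8,0,0,0],[10,0,0,0],[12,0,0,0],[14,0,0,0],[16,0,0,0],[18,0,0,0],[20,0,0,0],[22,0,0,0],[24,0,0,0],[26,0,0,0],[28,0,0,0],[30,0,0,0],[32,0,0,0],[34,0,0,0],[36,0,0,0],[38,0,0,0],[38,0,0,0]]}'; python3 tilt.py;  python3 -m inch '{"commands":[[-4,0,0,0],[-10,0,0,0],[-18,0,0,0],[-18,0,0,0]]}'; python3 tilt.py
```

```text
time_s: 7.68
eef_pos: [0.6056, 0.2194, 0.0353]
tool_rot: [180.0, -0.0, 101.9]
ft_force: [0.8, -3.6, 4.2]
grip_width: 0.0198
grip_force: 1.5
top slope [-0.008 -0.011  0.106] 240 base [0.5969 0.2566] box xy 0.0842 0.1359
time_s: 8.07
eef_pos: [0.6091, 0.1999, 0.0346]
tool_rot: [-179.9, -0.0, 101.8]
ft_force: [-0.4, 0.4, 0.5]
grip_width: 0.02
grip_force: 0.0
top slope [-0.011  0.003  0.105] 286 base [0.5972 0.2554] box xy 0.0843 0.1347
```

The tin is upright at box y = 135 mm, so its edge is 30 mm past the box end. Next I retreat up, and check whether stretching to the reach limit tilts the tool, since a fingertip under the tab needs tilt.

```bash
python3 -m inch '{"commands":[[-15,0,0,0],[-35,0,0,0],[-50,0,-10,0],[-60,0,-40,0],[-60,0,-75,0],[-60,0,-110,0],[-60,0,-150,0],[-60,0,-190,0],[-60,0,-205,0],[-60,0,-205,0]]}' 0; python3 -m inch '{"commands":[[0,30,0,0],[0,60,0,0],[0,90,0,0],[0,120,0,0],[0,150,0,0],[0,150,0,0],[0,150,0,0]]}'; python3 -c "
from cell import r
s=r.state();print(s['qpos'],s['time_s'],s['eef_pos'],s['tool_rot'])"
```

```text
time_s: 8.95
eef_pos: [0.6246, 0.1422, 0.2479]
tool_rot: [179.3, -0.0, 101.9]
ft_force: [0.2, -0.9, 0.1]
grip_width: -0.0004
grip_force: 0.0
time_s: 9.53
eef_pos: [0.7612, 0.1709, 0.2276]
tool_rot: [-179.5, -0.0, 101.9]
ft_force: [0.9, -0.4, -1.2]
grip_width: 0.0001
grip_force: 0.0
[1.26493389e+01 5.63312256e+01 7.27453112e+01 1.06926486e+02
 8.04467359e-03 9.07742751e+01] 9.5333 [0.76117395 0.17087456 0.22757195] [-1.79487538e+02 -1.11952342e-03  1.01875023e+02]
```

```bash
python3 -m inch '{"commands":[[0,20,0,0],[0,40,0,0],[0,60,0,0],[0,60,0,0],[0,60,0,0]]}'; python3 -c "
from cell import r
s=r.state();print(s['qpos'],s['time_s'],s['eef_pos'],s['tool_rot'])"
```

```text
time_s: 9.95
eef_pos: [0.7873, 0.1768, 0.2213]
tool_rot: [177.2, -0.0, 101.9]
ft_force: [0.3, -0.1, -0.0]
grip_width: 0.0003
grip_force: 0.0
[1.26578591e+01 5.69410211e+01 7.29995427e+01 1.03291955e+02
 1.54742193e-03 9.07432252e+01] 9.95 [0.78728924 0.17682334 0.22132473] [ 1.77233686e+02 -3.74176846e-02  1.01915575e+02]
```

Out-of-reach targets do tilt the tool (about 3°, pointing ahead and down). Next check is whether the tilt survives when coming back into reach.

```bash
python3 -m inch '{"commands":[[0,30,0,0],[0,60,0,0],[0,90,0,0],[0,90,0,0]]}'; python3 -m inch '{"commands":[[0,-25,0,0],[0,-60,0,0],[0,-60,0,0]]}';python3 -c "
from cell import r
s=r.state();print(s['qpos'],s['time_s'],s['eef_pos'],s['tool_rot'])"
```

```text
time_s: 10.28
eef_pos: [0.8145, 0.182, 0.1967]
tool_rot: [175.0, -0.1, 101.9]
ft_force: [0.2, 0.3, -0.2]
grip_width: 0.0003
grip_force: 0.0
time_s: 10.53
eef_pos: [0.755, 0.1694, 0.1903]
tool_rot: [175.1, -0.1, 101.9]
ft_force: [1.5, 0.8, 1.3]
grip_width: 0.0001
grip_force: 0.0
[ 1.26490758e+01  4.47746643e+01  4.40170199e+01  8.43088845e+01
 -1.74560326e-03  9.07270434e+01] 10.5333 [0.75496534 0.16942436 0.19030916] [ 1.75066902e+02 -6.07843141e-02  1.01924576e+02]
```

The tilt persists (5°). Joint 4's upper limit (123°) forces more forward tilt when the tool is raised high with the forearm up, so I'll go back and up.

```bash
python3 -m inch '{"commands":[[0,-10,-15,0],[0,-30,-45,0],[0,-60,-75,0],[0,-90,-105,0],[0,-120,-135,0],[0,-150,-165,0],[0,-180,-195,0],[0,-210,-225,0],[0,-240,-255,0],[0,-265,-285,0],[0,-290,-315,0],[0,-300,-330,0],[0,-300,-350,0],[0,-300,-380,0],[0,-300,-410,0],[0,-300,-440,0],[0,-300,-440,0]]}';python3 -c "
from cell import r
s=r.state();print(s['qpos'],s['time_s'],s['eef_pos'],s['tool_rot'])"
```

```text
time_s: 11.95
eef_pos: [0.4209, 0.0983, 0.5826]
tool_rot: [173.0, -0.1, 101.9]
ft_force: [-0.2, -0.2, 0.4]
grip_width: 0.0004
grip_force: 0.0
[ 1.31770030e+01  1.03930187e+01  5.05567414e+01  1.23181049e+02
 -4.71000981e-02  9.12558259e+01] 11.95 [0.42085423 0.09827603 0.5825671 ] [ 1.73017968e+02 -1.05918043e-01  1.01924765e+02]
```

```bash
python3 -m inch '{"commands":[[0,0,-30,0],[0,0,-60,0],[0,0,-90,0],[0,0,-120,0],[0,0,-150,0],[0,0,-150,0]]}';python3 -c "
from cell import r
s=r.state();print(s['qpos'],s['time_s'],s['eef_pos'],s['tool_rot'])"
```

```text
time_s: 12.45
eef_pos: [0.396, 0.0925, 0.5981]
tool_rot: [171.2, -0.1, 101.9]
ft_force: [-1.5, -0.0, -1.5]
grip_width: -0.0001
grip_force: 0.0
[ 1.31818916e+01  6.85255973e+00  4.88265583e+01  1.23139371e+02
 -4.85998048e-02  9.12611265e+01] 12.45 [0.3960372  0.09249324 0.59809451] [ 1.71166431e+02 -1.45660622e-01  1.01928262e+02]
```

```bash
python3 -m inch '{"commands":[[0,10,10,0],[0,40,35,0],[0,70,65,0],[0,100,95,0],[0,130,125,0],[0,160,155,0],[0,190,185,0],[0,220,215,0],[0,250,245,0],[0,280,275,0],[0,311,299,0],[0,400,299,0],[0,500,299,0],[0,600,299,0],[0,700,299,0],[0,800,299,0],[0,900,299,0],[0,900,299,0]]}';python3 -c "
from cell import r
s=r.state();print(s['qpos'],s['time_s'],s['eef_pos'],s['tool_rot'])"
```

```text
time_s: 13.95
eef_pos: [0.8167, 0.1804, 0.2877]
tool_rot: [168.5, -0.2, 101.9]
ft_force: [0.4, 0.5, 0.2]
grip_width: -0.0001
grip_force: 0.0
[1.24284844e+01 5.26117394e+01 7.30612597e+01 9.89871746e+01
 6.83964065e-02 9.05195969e+01] 13.95 [0.81669038 0.18035771 0.28765989] [168.538701    -0.17028466 101.93284061]
```

Each call keeps its starting orientation as the target, so several short calls should gain more tilt than one long one.

```bash
python3 -m inch '{"commands":[[0,41,0,0]]}' | grep rot; python3 -m inch '{"commands":[[0,41,0,0]]}' | grep rot; python3 -m inch '{"commands":[[0,41,0,0]]}' | grep rot; python3 -m inch '{"commands":[[0,41,0,0]]}' | grep rot; python3 -m inch '{"commands":[[0,41,0,0]]}';python3 -c "
from cell import r
s=r.state();print(s['qpos'],s['time_s'],s['eef_pos'],s['tool_rot'])"
```

```text
tool_rot: [167.0, -0.2, 101.9]
tool_rot: [165.2, -0.2, 101.9]
tool_rot: [163.5, -0.2, 101.9]
tool_rot: [161.8, -0.2, 101.9]
time_s: 14.37
eef_pos: [0.8915, 0.1951, 0.2712]
tool_rot: [160.0, -0.2, 102.0]
ft_force: [-0.4, 0.2, -0.2]
grip_width: 0.0001
grip_force: 0.0
[12.31260336 55.04988668 73.02722344 87.9899043   0.09668182 90.41784671] 14.3667 [0.89149065 0.19510602 0.27119927] [160.01365348  -0.23368123 101.95296899]
```

```bash
python3 -m inch '{"commands":[[0,40,-8,0]]}' | grep rot; python3 -m inch '{"commands":[[0,40,-8,0]]}' | grep rot; python3 -m inch '{"commands":[[0,40,-8,0]]}' | grep rot; python3 -m inch '{"commands":[[0,40,-8,0]]}' | grep rot;  python3 -m inch '{"commands":[[0,40,-8,0]]}' | grep rot; python3 -m inch '{"commands":[[0,40,-8,0]]}' | grep rot; python3 -m inch '{"commands":[[0,40,-8,0]]}' | grep rot; python3 -m inch '{"commands":[[0,40,-8,0]]}';python3 -c "
from cell import r
s=r.state();print(s['qpos'],s['time_s'],s['eef_pos'],s['tool_rot'])"
```

```text
tool_rot: [158.5, -0.2, 102.0]
tool_rot: [156.6, -0.3, 102.0]
tool_rot: [154.7, -0.3, 102.0]
tool_rot: [152.9, -0.3, 102.0]
tool_rot: [151.2, -0.3, 102.0]
tool_rot: [149.4, -0.3, 102.0]
tool_rot: [147.7, -0.3, 102.0]
time_s: 15.03
eef_pos: [0.9544, 0.2067, 0.3584]
tool_rot: [146.0, -0.3, 102.0]
ft_force: [0.1, 0.3, -0.7]
grip_width: -0.0002
grip_force: 0.0
[12.16729877 51.86021641 73.01980599 77.16454473  0.1614019  90.32104655] 15.0333 [0.95443346 0.20666029 0.35841755] [146.0058884   -0.31331832 101.99136377]
```

Tilt is 34°, in the box's x–z plane. Next I compute tool-axis waypoints for the approach and the lid arc.

```bash
cat > wp.py <<'E'
from h import *
import sys
def show(wps):
    s=r.state(); M=R.from_euler('xyz',s['tool_rot'],degrees=True).as_matrix(); th=np.radians(11.9)
    print('t',s['time_s'],'rot',s['tool_rot'].round(1)); p=s['eef_pos']-[.5435,.1065,0]
    print('box now',(1000*np.array([p[0]*np.cos(th)+p[1]*np.sin(th),-p[0]*np.sin(th)+p[1]*np.cos(th),p[2]])).round(1))
    for x,y,z in wps:
        w=np.array([.5435+(x*np.cos(th)-y*np.sin(th))/1000,.1065+(x*np.sin(th)+y*np.cos(th))/1000,z/1000])
        print((x,y,z),'->',(1000*M.T@(w-s['eef_pos'])).round(1))
def lid(a,t,half=14.5,s=12):
    a=np.radians(a);t=np.radians(t);d=np.array([np.sin(t),-np.cos(t)]);n=np.array([np.cos(t),np.sin(t)]);H=np.array([47,62])
    u=np.array([-np.cos(a),np.sin(a)]);b=np.array([-np.sin(a),-np.cos(a)])
    q=(H+122*u+2*b+s*d-half*n) if a<np.pi/2-t else (H+(122-s)*u+2*b-half*n)
    return (round(q[0],1),0,round(q[1],1))
E
python3 -c "
from wp import *
show([(-96,0,200),(-96,0,110)])"
```

```text
t 15.0333 rot [146.   -0.3 102. ]
box now [422.8  13.3 358.4]
(-96, 0, 200) -> [ -13.3 -518.6 -158.8]
(-96, 0, 110) -> [ -13.8 -569.   -84.1]
```

```bash
python3 -m inch '{"commands":[[0,-15,-5,0],[-1,-45,-14,0],[-2,-80,-24,0],[-3,-115,-35,0],[-4,-150,-46,0],[-5,-185,-57,0],[-6,-220,-67,0],[-7,-255,-78,0],[-8,-290,-89,0],[-8,-325,-100,0],[-9,-360,-110,0],[-10,-395,-121,0],[-11,-430,-132,0],[-12,-465,-142,0],[-13,-495,-152,0],[-13,-512,-157,0],[-13,-519,-159,0],[-13,-519,-159,0],[-13,-519,-159,0]]}' 0 ; python3 -c "
from wp import *
print(r.state()['qpos'])
show([(-96,0,110),(-96,0,70),(-96,0,42)])"
```

```text
time_s: 16.62
eef_pos: [0.4497, 0.087, 0.202]
tool_rot: [145.9, -0.3, 102.0]
ft_force: [0.2, -0.4, 0.3]
grip_width: 0.0002
grip_force: 0.0
[ 10.07138985 -13.44792392 -42.49905117  26.91116355   1.32534891
  88.57719143]
t 16.6167 rot [145.9  -0.3 102. ]
box now [-95.8   0.3 202. ]
(-96, 0, 110) -> [ -0.7 -51.7  76.1]
(-96, 0, 70) -> [ -1.  -74.1 109.2]
(-96, 0, 42) -> [ -1.1 -89.7 132.4]
```

```bash
python3 -m inch '{"commands":[[0,-8,12,0],[0,-25,36,0],[0,-42,61,0],[-1,-58,85,0],[-1,-70,104,0],[-1,-80,118,0],[-1,-87,128,0],[-1,-90,132,0],[-1,-90,132,0],[-1,-90,132,0]]}'; python3 - <<'E'
from wp import *
print(r.state()['qpos'].round(1))
show([(-84,0,40)]+[lid(a,34.1) for a in (0,5,10,20,30,40,50)])
w,_=r.capture('wrist'); cv2.imwrite('pics/w2.png',w)
im,_=r.capture('scene'); cv2.imwrite('pics/s2.png',cv2.resize(im[100:270,190:390],None,fx=3.5,fy=3.5,interpolation=cv2.INTER_CUBIC))
E
```

```text
time_s: 17.45
eef_pos: [0.4483, 0.0866, 0.0407]
tool_rot: [146.1, -0.3, 102.0]
ft_force: [-0.3, -0.1, 0.7]
grip_width: 0.0002
grip_force: 0.0
[ 10.    7.2 -58.4  -9.5   1.3  88.5]
t 17.45 rot [146.1  -0.3 102. ]
box now [-97.2   0.2  40.7]
(-84, 0, 40) -> [-0.2 10.6  7.9]
(np.float64(-80.3), 0, np.float64(41.9)) -> [-0.2 14.7  8.4]
(np.float64(-80.0), 0, np.float64(52.6)) -> [-0.1 21.  -0.3]
(np.float64(-78.8), 0, np.float64(63.1)) -> [-0.1 27.8 -8.4]
(np.float64(-73.6), 0, np.float64(83.8)) -> [  0.   43.7 -22.7]
(np.float64(-64.9), 0, np.float64(103.2)) -> [  0.1  61.7 -33.9]
(np.float64(-53.0), 0, np.float64(120.8)) -> [  0.2  81.4 -41.9]
(np.float64(-38.2), 0, np.float64(136.1)) -> [  0.2 102.2 -46.4]
```

View pics/w2.png

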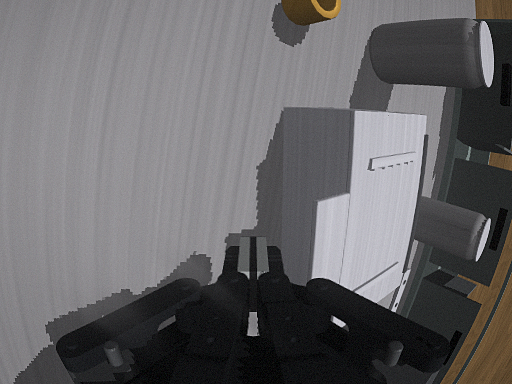

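View pics/s2.png

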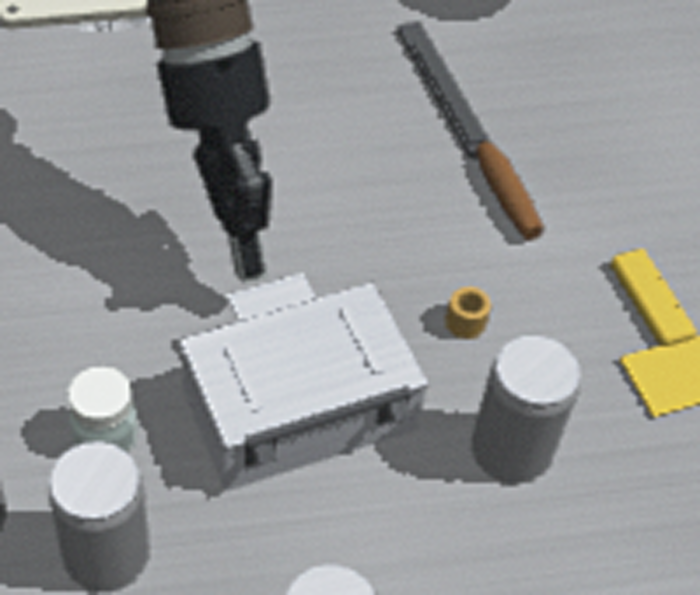

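s2 shows the fingertips at (248,272), just in front of the tab (270,295). The tin stands upright at (530,410), past the +y end, and the bushing and jar are untouched. Now I go under the tab and lift to about 30°.

```bash
python3 -m inch '{"commands":[[0,5,4,0],[0,10,8,0],[0,14,8,0],[0,18,4,0],[0,21,0,0],[0,24,-4,0],[0,28,-8,0],[0,32,-12,0],[0,36,-15,0],[0,40,-19,0],[0,44,-23,0],[0,49,-26,0],[0,53,-28,0],[0,58,-31,0],[0,62,-34,0],[0,62,-34,0]]}'; python3 - <<'E'
from wp import *
show([lid(a,34.1) for a in (40,50,60,70,80,90,97,104,112)])
im,d=r.capture('scene'); cv2.imwrite('pics/s3.png',cv2.resize(im[100:270,190:390],None,fx=3.5,fy=3.5,interpolation=cv2.INTER_CUBIC))
P=cloud('scene',d); th=np.radians(11.9); q=P-[.5435,.1065,0]; X=q@[np.cos(th),np.sin(th),0]; Y=q@[-np.sin(th),np.cos(th),0]
m=(abs(Y)<.07)&(abs(Y)>.04)&(X>-.06)&(X<.045)&(P[...,2]>.05); k=np.polyfit(X[m],P[...,2][m],1); print('lid angle',-np.degrees(np.arctan(k[0])),m.sum())
E
```

```text
time_s: 18.88
eef_pos: [0.4801, 0.093, 0.1045]
tool_rot: [146.0, -0.3, 102.0]
ft_force: [-0.2, -0.6, 0.4]
grip_width: -0.0001
grip_force: 0.0
t 18.8833 rot [146.   -0.3 102. ]
box now [-64.8  -0.2 104.5]
(np.float64(-53.0), 0, np.float64(120.8)) -> [ 0.2 18.9 -6.9]
(np.float64(-38.2), 0, np.float64(136.1)) -> [  0.3  39.7 -11.3]
(np.float64(-21.7), 0, np.float64(148.1)) -> [  0.3  60.1 -12.1]
(np.float64(-4.5), 0, np.float64(156.6)) -> [ 0.3 79.1 -9.5]
(np.float64(13.9), 0, np.float64(161.9)) -> [ 0.3 97.3 -3.6]
(np.float64(33.0), 0, np.float64(163.9)) -> [  0.3 114.3   5.4]
(np.float64(46.4), 0, np.float64(163.3)) -> [  0.3 125.1  13.4]
(np.float64(59.7), 0, np.float64(161.1)) -> [  0.3 134.9  22.6]
(np.float64(74.3), 0, np.float64(156.6)) -> [  0.2 144.5  34.5]
lid angle 0.2135724707664755 751
```

View pics/s3.png

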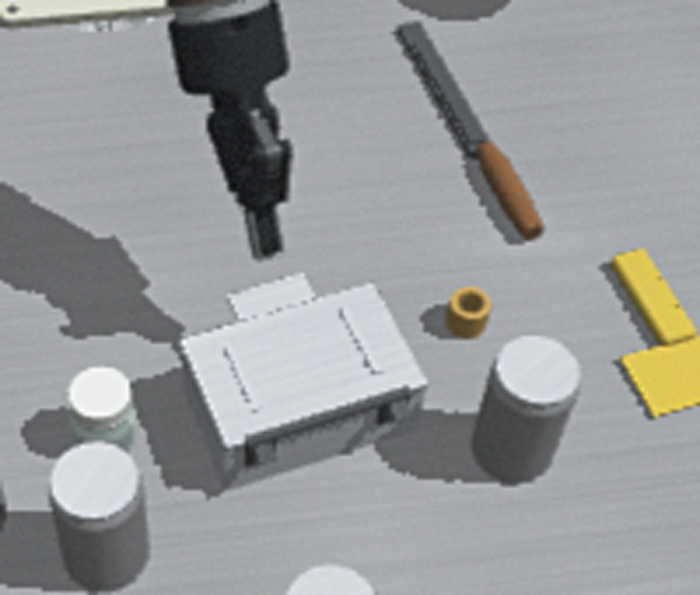

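The lid is still shut: the tip is thinner than I assumed and slipped past the edge. I'll go back down and insert deeper under the tab.

```bash
python3 - <<'E'
from wp import *
show([(-97,0,104),(-94,0,70),(-92,0,36),(-80,0,36),(-69,0,38)]+[lid(a,34,7,20) for a in (5,10,15,20)])
E
```

```text
t 18.9333 rot [146.1  -0.3 102. ]
box now [-6.540e+01 -1.000e-01  1.038e+02]
(-97, 0, 104) -> [  0.2 -26.1 -17.8]
(-94, 0, 70) -> [ -0.  -42.6  12.1]
(-92, 0, 36) -> [ -0.2 -59.9  41.5]
(-80, 0, 36) -> [ -0.2 -50.   48.2]
(-69, 0, 38) -> [ -0.2 -39.7  52.6]
(np.float64(-69.3), 0, np.float64(50.1)) -> [ -0.1 -33.2  42.4]
(np.float64(-68.1), 0, np.float64(60.7)) -> [ -0.1 -26.3  34.3]
(np.float64(-66.0), 0, np.float64(71.1)) -> [ -0.  -18.8  26.8]
(np.float64(-62.9), 0, np.float64(81.4)) -> [  0.  -10.4  20. ]
```

```bash
python3 -m inch '{"commands":[[0,-13,-9,0],[0,-26,-18,0],[0,-34,-3,0],[0,-43,12,0],[0,-51,27,0],[0,-60,41,0],[0,-60,41,0],[0,-55,45,0],[0,-50,48,0],[0,-45,50,0],[0,-40,53,0],[0,-40,53,0],[0,-37,48,0],[0,-33,43,0],[0,-30,38,0],[0,-26,34,0],[0,-26,34,0]]}'; cat > ang.py <<'E'
from wp import *
im,d=r.capture('scene'); cv2.imwrite('pics/s_last.png',cv2.resize(im[100:270,190:390],None,fx=3.5,fy=3.5,interpolation=cv2.INTER_CUBIC))
P=cloud('scene',d); th=np.radians(11.9); q=P-[.5435,.1065,0]; X=q@[np.cos(th),np.sin(th),0]; Y=q@[-np.sin(th),np.cos(th),0]
m=(abs(Y)<.07)&(abs(Y)>.05)&(X>-.06)&(X<.15)&(P[...,2]>.075)&(P[...,2]<.17)
if m.sum()>20:
    a=np.degrees(np.arctan2(P[...,2][m]-.062,.047-X[m])); print('lid angle',np.median(a).round(1),np.percentile(a,[20,80]).round(1),m.sum())
else: print('lid points high:',m.sum())
E
python3 ang.py; python3 -c "
from wp import *
show([lid(a,34,7,20) for a in (15,20,30,40,50)])"
```

```text
time_s: 20.35
eef_pos: [0.4741, 0.0921, 0.0602]
tool_rot: [146.4, -0.3, 102.0]
ft_force: [-7.1, -1.0, -1.0]
grip_width: 0.0001
grip_force: 2.8
lid angle 14.3 [13.3 15.8] 264
t 20.4 rot [146.4  -0.3 102. ]
box now [-70.9   0.2  60. ]
(np.float64(-66.0), 0, np.float64(71.1)) -> [-0.2 10.2 -6.6]
(np.float64(-62.9), 0, np.float64(81.4)) -> [ -0.1  18.5 -13.4]
(np.float64(-54.3), 0, np.float64(100.8)) -> [ -0.   36.4 -24.8]
(np.float64(-42.4), 0, np.float64(118.4)) -> [  0.   56.  -32.9]
(np.float64(-27.6), 0, np.float64(133.7)) -> [  0.1  76.8 -37.4]
```

The lid is on the finger, at 14°. The measured contact is about 25 mm up the finger and 16 mm out. I'll follow the arc with those values.

```bash
python3 -c "
from wp import *
show([lid(a,33.8,16,25) for a in (14,20,26,32,38,44,50)])"
```

```text
t 20.4 rot [146.4  -0.3 102. ]
box now [-70.9   0.2  60. ]
(np.float64(-71.2), 0, np.float64(59.9)) -> [-0.2 -0.3 -0.1]
(np.float64(-67.7), 0, np.float64(72.2)) -> [-0.2  9.4 -8.4]
(np.float64(-62.9), 0, np.float64(84.0)) -> [ -0.1  19.9 -15.6]
(np.float64(-56.9), 0, np.float64(95.3)) -> [ -0.1  31.2 -21.7]
(np.float64(-49.8), 0, np.float64(105.9)) -> [ -0.   43.  -26.6]
(np.float64(-41.5), 0, np.float64(115.6)) -> [  0.   55.2 -30.1]
(np.float64(-32.3), 0, np.float64(124.5)) -> [  0.1  67.8 -32.4]
```

```bash
python3 -m inch '{"commands":[[0,5,-4,0],[0,10,-8,0],[0,15,-12,0],[0,20,-16,0],[0,26,-19,0],[0,31,-22,0],[0,37,-24,0],[0,43,-27,0],[0,49,-29,0],[0,55,-30,0],[0,62,-32,0],[0,68,-32,0],[0,68,-32,0]]}'; python3 ang.py; python3 -c "
from wp import *
show([lid(a,34,10,25) for a in (57,65,73,81,89,95,101,107,113)])"
```

```text
time_s: 21.48
eef_pos: [0.5163, 0.1005, 0.1265]
tool_rot: [146.0, -0.3, 102.0]
ft_force: [-1.1, -0.1, -0.2]
grip_width: 0.0
grip_force: 0.3
lid angle 54.0 [52.5 57. ] 551
t 21.5333 rot [146.1  -0.3 102. ]
box now [-28.9  -0.2 125.6]
(np.float64(-15.8), 0, np.float64(136.7)) -> [ 0.3 17.1 -1.9]
(np.float64(-4.1), 0, np.float64(143.5)) -> [ 0.3 30.6 -1. ]
(np.float64(8.4), 0, np.float64(148.6)) -> [ 0.3 43.8  1.8]
(np.float64(21.6), 0, np.float64(151.9)) -> [ 0.3 56.6  6.4]
(np.float64(35.0), 0, np.float64(153.4)) -> [ 0.3 68.6 12.6]
(np.float64(45.2), 0, np.float64(153.2)) -> [ 0.3 76.9 18.5]
(np.float64(55.3), 0, np.float64(152.0)) -> [ 0.2 84.6 25.1]
(np.float64(65.2), 0, np.float64(149.8)) -> [ 0.2 91.6 32.4]
(np.float64(74.8), 0, np.float64(146.5)) -> [ 0.2 97.7 40.5]
```

```bash
python3 -m inch '{"commands":[[0,8,-2,0],[0,17,-2,0],[0,24,-2,0],[0,31,-1,0],[0,38,0,0],[0,44,2,0],[0,51,4,0],[0,57,6,0],[0,63,9,0],[0,69,13,0],[0,73,15,0],[0,77,18,0],[0,81,22,0],[0,85,25,0],[0,88,28,0],[0,92,32,0],[0,95,36,0],[0,98,40,0],[0,98,40,0]]}'; python3 ang.py
```

```text
time_s: 23.12
eef_pos: [0.6162, 0.1217, 0.1457]
tool_rot: [146.2, -0.3, 102.0]
ft_force: [0.1, 0.2, 0.3]
grip_width: -0.0002
grip_force: 0.0
lid angle 130.4 [129.4 131.2] 173
```

View pics/s_last.png

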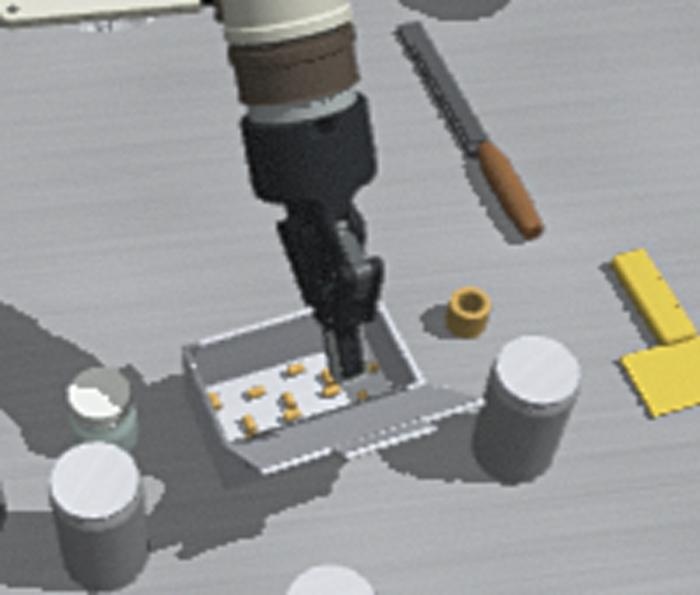

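The lid leans fully open (130° ≈ 2.3 rad), clear of the tin, and the hand is free. I'll withdraw back and up.

```bash
python3 -m inch '{"commands":[[0,-8,-10,0],[0,-20,-30,0],[0,-30,-60,0],[0,-40,-90,0],[0,-55,-115,0],[0,-70,-135,0],[0,-75,-140,0],[0,-75,-140,0],[0,-75,-140,0],[0,-75,-140,0],[0,-75,-140,0],[0,-75,-140,0]]}'; python3 ang.py; python3 tilt.py
```

```text
time_s: 24.17
eef_pos: [0.4789, 0.0921, 0.2198]
tool_rot: [146.3, -0.3, 102.0]
ft_force: [-0.5, -0.2, -1.2]
grip_width: -0.0
grip_force: 0.0
lid angle 130.5 [129.4 131.2] 175
top slope [-0.007 -0.002  0.105] 388 base [0.5977 0.2567] box xy 0.085 0.1359
```

View pics/s_last.png

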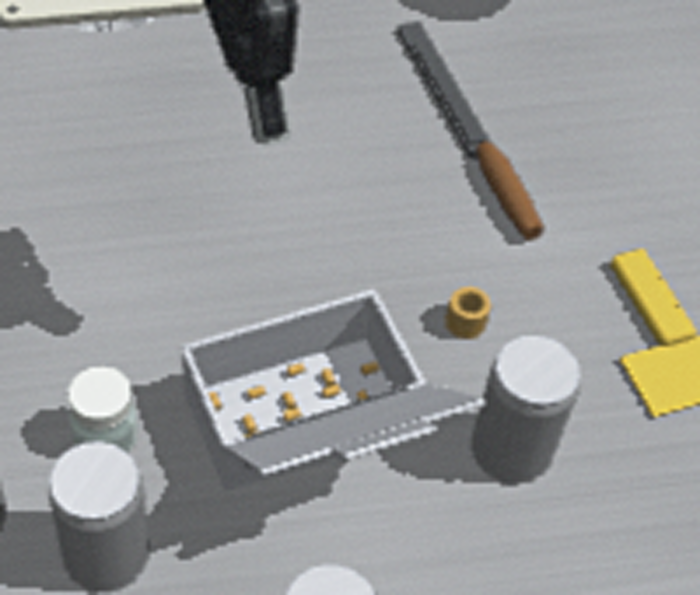

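The lid leans open by itself, the tin stands upright past the box end, the bystanders are in place, and the hand is clear.

```bash
python3 -c "
from cell import r
print(r.finish_job())"
```

```text
the job is handed in; nothing more can be done
None
```

The job is handed in at about 24 s: the tin stands upright about 30 mm past the box's +y end after leaning up to 4° during the push, the lid leans fully open at about 2.3 rad after a second try under the tab, and the hand is clear with the bystanders in view unmoved.

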